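# Inspect a rock specimen with the hand-held microscope

### The job

First slide the round steel specimen carrier along the bench, flat and without lifting it, until it sits centred in the yellow ring. Then take the hand-held white microscope out of its black holder, carry it over the clutter and finish still holding it upright and still, its blue nose centred over the specimen about 1 cm above it. The microscope must never touch the carrier or its specimen, and the other things on the bench must stay where they are.

Things in the scene. Friction and masses are not known exactly. Their poses are not given: they have to be found in the camera images.
- carrier: Specimen carrier, loose: dark steel disc 100 mm in diameter, 14 mm thick, about 0.4 kg, flat on the bench; in the middle of its top a round red-brown rock specimen of 44 mm diameter with a thin white rim stands 3 mm proud. Too wide to grasp; it slides with dry friction and stops when the push stops. Origin: centre of the underside, z up.
- specimen_top (a point): Centre of the specimen's upper face, on the carrier, 17 mm above the carrier's underside.
- mark: Yellow ring painted on the bench with a small cross in its centre: ring 124 mm inside and 140 mm outside diameter, no height to speak of (things slide over it). Origin: the centre, on the bench surface.
- scope: Hand-held wireless microscope, loose, about 0.13 kg: white round barrel standing nose down in the holder, 116 mm long, 33 mm in diameter from 32 to 108 mm above the nose face (24 mm at the very top); blue nose 26 mm in diameter at the lower end, blue band at 58 to 63 mm. Grip it round the upper barrel from above. Origin: centre of the flat nose face; z up along the barrel.
- holder: Black holder fixed to the bench: base 85 x 85 x 10 mm, upright round socket of 46 mm outside and 36 mm inside diameter, rim 40 mm above the bench. The microscope's nose rests inside, 10 mm above the bench, with 1.5 mm play round the barrel: lift it straight up more than 30 mm to clear the rim. Origin: centre of the underside.
- slide_box: Bystander, loose: wooden slide box, 190 (x) x 90 (y) x 36 mm, between holder and carrier, with its lid standing open along its -y side (a board 190 x 8 mm at y = -49 mm, up to 115 mm high). Origin: centre of the box's underside.
- oil_bottle: Bystander, loose: amber bottle, 36 mm in diameter, 85 mm high, black cap. Origin: centre of the underside.
- jar: Bystander, loose: glass jar with red cap, 52 mm in diameter, 80 mm high. Origin: centre of the underside.
- objective: Bystander, loose: steel microscope objective standing upright, 33 mm in diameter, 52 mm high. Origin: centre of the underside.
- dishes: Bystander, loose: stack of three dishes, 90 mm in diameter, 39 mm high. Origin: centre of the underside.
- stage_clip: Bystander, loose: black stage clip, 50 x 110 mm and 28 mm high, with two aluminium prongs reaching to 78 mm along its x. Origin: centre of the black bar's underside.
- glasses: Bystander, loose: clear safety glasses with a blue frame, 46 mm high, 150 mm wide along its y, side arms reaching 133 mm along its +x. Origin: below the middle of the frame, on the bench.
Mind the look-alikes: they are no part of the job. Of the things that look like the carrier, the middle-sized one is meant.

How it is judged (in metres and radians):
On the way, in this order (a step that is already met when the one before it is completed fails the run):
1. the carrier lies at rest centred in the yellow ring (within 13 mm), the microscope still in its holder (horizontal distance between carrier and mark below 0.013 m and linear speed of carrier below 0.01 m/s and z of scope in the frame of holder below 0.02 m), for 0.2 s.
2. the fingers hold the microscope, lifted out of its holder (z of scope in the frame of holder above 0.045 m and contact force between scope and the fingers above 1 N and contact force between scope and holder below 0.1 N), for 0.1 s.
At the end, for the whole second after the job is handed in: The carrier lies flat and still on the bench within 15 mm of the ring's centre; the fingers hold the microscope still, upright within 0.12 rad, its nose face 4 to 20 mm above the specimen and within 10 mm of its centre, not touching the carrier; every bystander is within 20 mm of where it began (horizontal distance between carrier and mark below 0.015 m and height (world z) of carrier below 0.004 m and angle between carrier's own z axis and vertical below 0.05 rad and linear speed of carrier below 0.01 m/s and horizontal distance between scope and specimen_top below 0.01 m and z of scope in the frame of specimen_top between 0.004 and 0.02 m and angle between scope's own z axis and vertical below 0.12 rad and linear speed of scope below 0.02 m/s and contact force between scope and carrier below 0.05 N and contact force between scope and the fingers above 1 N and distance of each of slide_box, oil_bottle, jar, objective, dishes, stage_clip, glasses from where it was at the start of the episode below 0.02 m); the arm keeps its last pose, push and grip.
It fails at once if the microscope touches the carrier or its specimen (contact force between scope and carrier above 0.3 N).
It fails at once if the carrier is lifted off the bench or tipped (height (world z) of carrier above 0.012 m or angle between carrier's own z axis and vertical above 0.2 rad).
It fails at once if a bystander is shifted by more than 20 mm or knocked over (distance of any of slide_box, oil_bottle, jar, objective, dishes, stage_clip, glasses from where it was at the start of the episode above 0.02 m or angle between any of slide_box, oil_bottle, jar, objective, dishes, stage_clip, glasses's own z axis and vertical above 0.5 rad).
It also fails if it takes over 69 s, if anything falls off the work surface, if the arm or the gripper's body presses on something with over 40 N, if the wrist force passes 120 N, or if a joint passes its speed limit or range.

### The arm

A 6-joint arm with a two-finger parallel gripper is mounted at the origin on the work surface. World frame = base frame: x ahead of the robot, y to its left, z up, the work surface at z = 0. Lengths are in m, angles in degrees, forces in N, time in s.
With the tool pointing down it reaches from about 0.375 to 0.75 m from the base axis. Payload 9 kg.
Tool frame: the origin (TCP) lies where the fingers leave the gripper's body, on its centre line; the fingertips stand 73 mm ahead of it and the grasp point (between the pads) lies 54 mm ahead of it (robot.tip_reach is the distance from the TCP to the fingertips, in m); z points along the fingers, y is the line along which they close (so a half turn about z gives the same grasp; the last joint's range is limited). The gripper opens to 85 mm and grips with 20 to 120 N. Pads are 22 mm wide; open, the fingers measure 114 mm over their backs; the gripper's body (76 mm by 85 mm) begins 54 mm behind the grasp point. The pads swing forward as they close: fully open they stand 13 mm farther back than shut.
Start: joints at [-79.337, 5.964, 5.575, 89.605, 0, 77.527], TCP at [0.236, -0.552, 0.304] pointing down, gripper open.
Joint ranges: [-171.21, 171.21], [-48.23, 106.86], [-62.78, 66.21], [-105.2, 120.99], [-86.42, 89.51], [-180, 180]. Speed limits (degrees/s): [127.2, 127.2, 147.25, 180, 180, 180].

### API

Orientations are given as [roll, pitch, yaw] about the fixed x, y, z axes, in that order (R = Rz(yaw) Ry(pitch) Rx(roll)).
In Python, from plant import robot gives the robot as it stands. Calls block until the motion is done:
- robot.move_pose(position, orientation): joint-space move of the TCP to a pose.
- robot.line_to(position, vel=0.15, rotation=None, guard=None): straight line of the TCP; rotation=None keeps the orientation; vel is the mean speed in m/s. With guard (N) it stops when the force on the tool has changed by that much, and returns True; else False.
- robot.goto_joints(angles): joint-space move.
- robot.set_gripper(opening): finger opening in m; the grip force is fixed at half the most; returns when the fingers have stopped.
- robot.pause(seconds).
- robot.ik(position, orientation): joint angles nearest the present ones, or None.
- robot.observe(): the state.
- robot.grab_frame(name): name is "side" or "top"; returns the picture (400x640x3 uint8, blue, green, red); there is no depth.
- robot.get_calibration(name): a dict with "vertical_fov" (degrees; the focal length in pixels is half the picture's height over the tangent of half this angle, whatever the lens; pixels are square), "cx", "cy" (the principal point, pixels), "rvec" (rotation vector, rad) and "tvec" (3), from world to camera coordinates, as OpenCV has them. Camera axes: x right, y down, z forward; pixel columns grow to the right and rows downward; lengths in m; the calibration is good to about 2 mm. A picture is of the moment at which its call begins. get_calibration takes no time and is no camera call.
A pose or a line that the arm cannot do raises robot.IKError and nothing moves.
- robot.job_done(): hands the job in; it is judged then, once.
The state is a dict: "time": time; "q": joint angles; "qvel": joint speeds; "joint_torque": joint torques, N m; "tool_pos": TCP position; "tcp_rot": TCP orientation; "ft_force": force on the tool from outside, world axes, zero at the start; "torque": the same for the moment, N m; "gripper_width": finger opening in m; "gripper_force": force on a finger pad.
Only numpy, scipy, OpenCV 4.12 (cv2) and the standard library are available. Lean on these libraries where they do the work, as an engineer would, in place of code of your own. Each camera call takes 0.05 s, during which the arm holds its last target. There are 200 camera calls.

## Working session

There is one attempt and no reset: what is moved stays moved. The work goes in short steps, each a Python script; the robot and the scene stay as the last script left them, time stands still between calls to the robot, and variables do not carry over. Pictures are saved under pics/ and viewed, at most 10 in all, crops included, and the job is handed in when it is done.

```bash
mkdir -p pics; ls
python3 - <<'E'
from plant import robot
import cv2
for n in("top","side"):
    cv2.imwrite(f"pics/{n}0.png",robot.grab_frame(n)); print(robot.get_calibration(n))
print(robot.observe())
E
```

```text
pics
{'vertical_fov': 46.16573757064754, 'cx': 323.6961454584596, 'cy': 205.0575443205005, 'rvec': array([ 2.18845816, -2.16177768,  0.06578871]), 'tvec': array([-0.0235942 ,  0.55636802,  1.37539258])}
{'vertical_fov': 54.36247122957197, 'cx': 320.45646423896756, 'cy': 201.31700183411255, 'rvec': array([ 2.23535515, -0.39380213,  0.15973274]), 'tvec': array([-0.51501583,  0.15595893,  0.78639979])}
{'time': 0.1, 'q': array([-7.93372480e+01,  5.99482691e+00,  5.53133199e+00,  8.96029354e+01,
        2.25008482e-03,  7.75256648e+01]), 'qvel': array([ 0.05114734, -0.0561894 ,  0.10008304, -0.01073951,  0.0486982 ,
       -0.15586828]), 'joint_torque': array([ 7.88639823e-03, -5.58204103e+01,  5.04721928e+01,  1.28425792e-02,
       -1.91445915e-04,  1.11122316e-05]), 'tool_pos': array([ 0.23572847, -0.55153421,  0.30320205]), 'tcp_rot': array([-1.79935624e+02, -1.65460578e-02,  2.31370766e+01]), 'ft_force': array([-0.04211528, -0.27311732, -0.18282754]), 'torque': array([ 0.01463371,  0.01356672, -0.00034519]), 'gripper_force': 0.0, 'gripper_width': 0.08538530703974896}
```

View pics/top0.png

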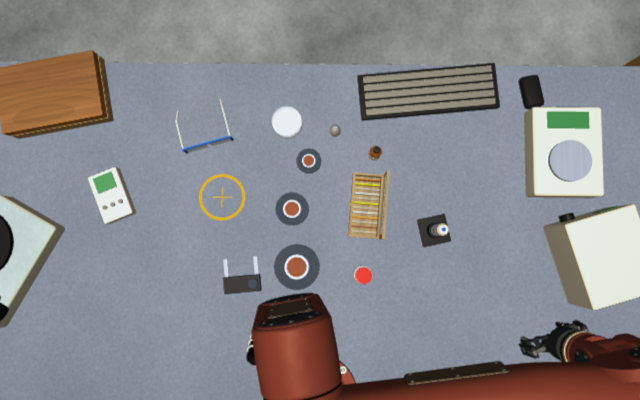

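View pics/side0.png

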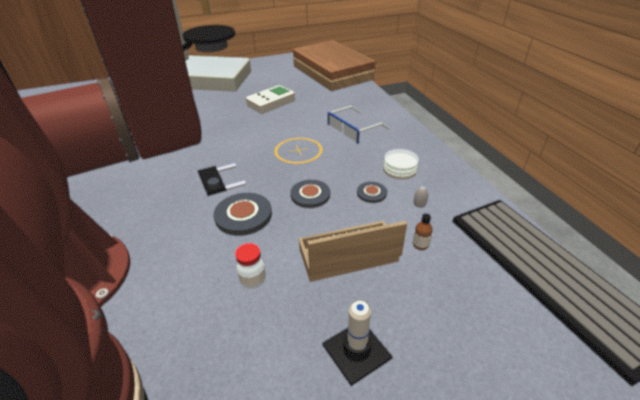

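The top view shows the mid-size carrier at px (292,209), the ring at (222,197), the scope and holder at about (436,230), and the slide box at (367,205) with its lid to the right. The side view shows the carrier at (311,191), the ring at (298,150) and the scope top at (360,308).

```bash
cat > h.py <<'E'
from plant import robot
import cv2, numpy as np
def ray(n,uv):
    c=robot.get_calibration(n); f=200/np.tan(np.radians(c["vertical_fov"]/2))
    R=cv2.Rodrigues(np.array(c["rvec"]))[0]; o=-R.T@np.array(c["tvec"])
    return o, R.T@np.array([(uv[0]-c["cx"])/f,(uv[1]-c["cy"])/f,1])
def pt(n,uv,z):
    o,d=ray(n,uv); return o+d*(z-o[2])/d[2]
def tri(a,b):
    (o1,d1),(o2,d2)=ray("top",a),ray("side",b)
    s=np.linalg.lstsq(np.c_[d1,-d2],o2-o1,rcond=None)[0]
    p,q=o1+s[0]*d1,o2+s[1]*d2
    return (p+q)/2,np.linalg.norm(p-q)
def blobs(img,lo,hi,box=None,amin=15):
    m=cv2.inRange(cv2.cvtColor(img,cv2.COLOR_BGR2HSV),np.array(lo),np.array(hi))
    if box:
        k=np.zeros_like(m);x0,y0,x1,y1=box;k[y0:y1,x0:x1]=255;m&=k
    n,_,s,c=cv2.connectedComponentsWithStats(m)
    return [(c[i].round(1),s[i].tolist()) for i in range(1,n) if s[i][4]>=amin]
YEL=((20,120,120),(32,255,255)); RED=((0,90,60),(14,255,200)); BLK=((0,0,0),(180,255,60)); BLU=((100,120,60),(125,255,255))
E
python3 - <<'E'
from h import *
t=cv2.imread("pics/top0.png");s=cv2.imread("pics/side0.png")
for n,im,B in(("top",t,dict(y=(190,165,255,230),r=(270,190,312,225),d=(265,185,315,230),h=(405,205,465,255),b=(425,215,455,240))),
              ("side",s,dict(y=(265,125,335,172),r=(290,178,332,208),d=(285,172,338,212),h=(315,320,400,385),b=(340,290,380,345)))):
    print(n)
    for k,c,z in(("y",YEL,0),("r",RED,.017),("d",((0,0,0),(180,255,100)),.01),("h",BLK,.01),("b",BLU,.126)):
        for ce,st in blobs(im,*c,B[k],5): 
            bc=(st[0]+(st[2]-1)/2,st[1]+(st[3]-1)/2)
            print(k,ce,st,'pt',pt(n,ce,z).round(4),'bbox',pt(n,bc,z).round(4))
print(robot.tip_reach)
for n,im,b in(("top",t,(390,190,480,270)),("side",s,(310,285,410,395))):
    c=im[b[1]:b[3],b[0]:b[2]]; cv2.imwrite(f"pics/c_{n}.png",c)
a=cv2.resize(cv2.imread("pics/c_top.png"),(400,356),interpolation=0);b=cv2.resize(cv2.imread("pics/c_side.png"),(324,356),interpolation=0)
cv2.imwrite("pics/crop.png",np.hstack([a,b]))
E
```

```text
top
y [221.5 196.6] [199, 174, 46, 46, 350] pt [0.5803 0.294  0.    ] bbox [0.5806 0.2941 0.    ]
y [223.  196.9] [220, 188, 11, 18, 30] pt [0.5795 0.2895 0.    ] bbox [0.5808 0.2834 0.    ]
r [291.6 208.2] [285, 202, 14, 13, 137] pt [0.5464 0.079  0.017 ] bbox [0.547  0.0793 0.017 ]
d [291.9 208.8] [276, 193, 33, 32, 501] pt [0.5451 0.0787 0.01  ] bbox [0.546  0.0784 0.01  ]
h [431.4 230.3] [418, 215, 32, 31, 534] pt [ 0.4859 -0.3382  0.01  ] bbox [ 0.4868 -0.3444  0.01  ]
b [443.3 228.9] [442, 228, 4, 3, 9] pt [ 0.4872 -0.3458  0.126 ] bbox [ 0.4869 -0.3464  0.126 ]
side
y [278.5 152.8] [275, 143, 13, 19, 40] pt [0.5226 0.2983 0.    ] bbox [0.5306 0.2999 0.    ]
y [317.6 151.4] [310, 142, 12, 19, 40] pt [0.6312 0.2644 0.    ] bbox [0.6262 0.2687 0.    ]
r [309.7 190.2] [303, 185, 15, 11, 119] pt [0.5461 0.0781 0.017 ] bbox [0.547  0.0786 0.017 ]
d [309.9 196.4] [291, 181, 39, 27, 455] pt [0.5413 0.063  0.01  ] bbox [0.5445 0.0719 0.01  ]
h [356.2 356.2] [324, 330, 67, 55, 1801] pt [ 0.4818 -0.3583  0.01  ] bbox [ 0.4825 -0.36    0.01  ]
b [359.8 306.9] [357, 305, 6, 5, 23] pt [ 0.4879 -0.3459  0.126 ] bbox [ 0.4874 -0.3459  0.126 ]
0.0726
```

View pics/crop.png

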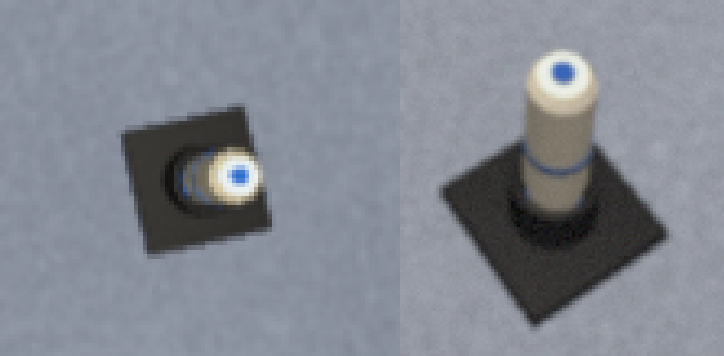

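Run:
```python
from h import *
s=cv2.imread("pics/side0.png")
m=[st for _,st in blobs(s,(15,70,90),(35,255,255),(265,125,335,172),3)]
x0=min(a[0] for a in m);y0=min(a[1] for a in m);x1=max(a[0]+a[2]-1 for a in m);y1=max(a[1]+a[3]-1 for a in m)
print(x0,x1,y0,y1,pt("side",((x0+x1)/2,(y0+y1)/2),0), pt("side",(298.5,150.5),0))
C=np.array([.5465,.079]);M=np.array([.5805,.294]);u=(M-C)/np.linalg.norm(M-C)
yaw=np.degrees(np.arctan2(u[1],-(-u[0])))
P=C-.078*u
for y in(yaw,yaw-180):
    print(y,robot.ik([*P,.2],[180,0,y]),robot.ik([*(M-.05*u),.077],[180,0,y]))
```

```text
274 322 138 163 [0.57925703 0.28971242 0.        ] [0.58062501 0.28918341 0.        ]
81.01368917721642 [-13.82727086  -5.17940094 -16.41416029  78.76524065   0.
  85.15903996] [ 11.11714153  14.70158841  -8.59986208  66.6985495    0.
 110.10345235]
-98.98631082278358 [-13.82727086  -5.17940094 -16.41416029  78.76524065   0.
 -94.84096004] [ 11.11714153  14.70158841  -8.59986208  66.6985495    0.
 -69.89654765]
```

Run:
```python
from h import *
C=np.array([.5465,.079]);M=np.array([.580,.292]);u=(M-C)/np.linalg.norm(M-C)
yaw=np.degrees(np.arctan2(u[1],u[0])); P=C-.078*u
robot.set_gripper(.06)
robot.move_pose([*P,.15],[180,0,yaw])
hit=robot.line_to([*P,.068],vel=.04,guard=6)
z=robot.observe()["tool_pos"][2]; print("touch",hit,z)
robot.line_to([*P,z+.004],vel=.04)
Q=M-.065*u
robot.line_to([*Q,z+.004],vel=.06)
o=robot.observe();print(o["time"],o["tool_pos"],o["ft_force"],o["gripper_width"])
for n in("top","side"): cv2.imwrite(f"pics/{n}1.png",robot.grab_frame(n))
cv2.imwrite("pics/v1.png",np.hstack([cv2.imread("pics/top1.png")[120:280,150:350],cv2.imread("pics/side1.png")[100:260,200:400]]).repeat(2,0).repeat(2,1))
```

```text
touch False 0.06817291024672997
9.2 [0.56987556 0.22772944 0.0721443 ] [-0.90597841 -1.98302592  0.40095569] 0.06041106772049051
```

View pics/v1.png

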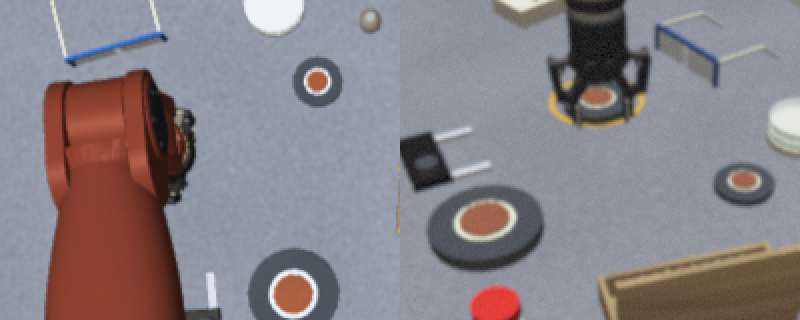

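The carrier sits between the fingers inside the ring. Its specimen is at side px (298,148), and the top view is blocked by the arm.

Run:
```python
from h import *
def meas():
    return [(c,s,pt("side",c,.017).round(4)) for c,s in blobs(robot.grab_frame("side"),*RED,(275,125,325,170),10)]
print(meas())
M=np.array([.580,.292]);C=np.array([.5465,.079]);u=(M-C)/np.linalg.norm(M-C)
o=robot.observe()["tool_pos"]
Q=M-.051*u
robot.line_to([*Q,o[2]],vel=.04); robot.pause(.2)
print(meas(),robot.observe()["tool_pos"])
B=Q-.03*u
robot.line_to([*B,o[2]],vel=.08)
robot.line_to([*B,.16],vel=.2)
# clear the view: turn base toward the holder, staying high
robot.move_pose([.45,-.1,.33],[180,0,81]); robot.pause(.1)
t=robot.grab_frame("top"); s=robot.grab_frame("side")
print([(c,st,pt("top",c,.017).round(4)) for c,st in blobs(t,*RED,(205,180,240,215),10)])
print([(c,st,pt("top",np.array(st[:2])+(np.array(st[2:4])-1)/2,0).round(4)) for c,st in blobs(t,*YEL,(190,165,255,230),5)])
print(meas())
print(robot.observe()["time"])
cv2.imwrite("pics/top2.png",t);cv2.imwrite("pics/side2.png",s)
cv2.imwrite("pics/v2.png",np.hstack([t[120:280,150:350],s[100:260,200:400]]).repeat(2,0).repeat(2,1))
for y in(-150,-120,-90,-60,-30,0,30,60,90,120):
    a=robot.ik([.4875,-.346,.154],[180,0,y]);print(y,None if a is None else a.round() if hasattr(a,'round') else a)
```

```text
[(array([297.7, 147.6]), [291, 144, 14, 8, 88], array([0.576 , 0.2788, 0.017 ]))]
[(array([297. , 144.9]), [290, 142, 14, 7, 79], array([0.5784, 0.2936, 0.017 ]))] [0.57206966 0.24161324 0.07215703]
[(array([220.6, 196.3]), [214, 190, 14, 14, 140], array([0.5796, 0.2928, 0.017 ]))]
[(array([221.5, 196.6]), [199, 174, 46, 46, 350], array([0.5806, 0.2941, 0.    ]))]
[(array([296.6, 145.1]), [292, 142, 10, 7, 62], array([0.577, 0.293, 0.017]))]
12.8667
-150 [-48.   7.  -9.  74.   0. -78.]
-120 [ -48.    7.   -9.   74.    0. -108.]
-90 [ -48.    7.   -9.   74.    0. -138.]
-60 [ -48.    7.   -9.   74.    0. -168.]
-30 [-48.   7.  -9.  74.   0. 162.]
0 [-48.   7.  -9.  74.   0. 132.]
30 [-48.   7.  -9.  74.   0. 102.]
60 [-48.   7.  -9.  74.   0.  72.]
90 [-48.   7.  -9.  74.   0.  42.]
120 [-48.   7.  -9.  74.   0.  12.]
```

View pics/v2.png

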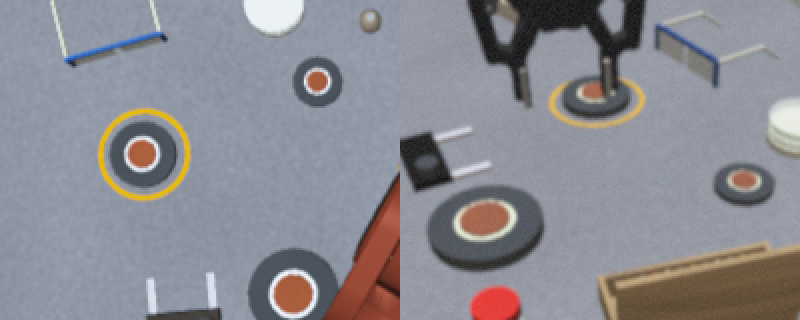

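The carrier is centred in the ring: the specimen is at (0.5795, 0.293) and the ring centre at (0.580, 0.293). Next I grasp the scope.

Run:
```python
from h import *
S=[.4872,-.3460]; R=[180,0,81]
robot.line_to([.45,-.1,.33],vel=.2)
robot.set_gripper(.085)
robot.move_pose([*S,.27],R)
robot.line_to([*S,.148],vel=.1)
robot.set_gripper(0.02); robot.pause(.2)
o=robot.observe();print(o["time"],o["tool_pos"],o["gripper_width"],o["gripper_force"],o["ft_force"])
robot.line_to([*S,.20],vel=.06)
robot.line_to([*S,.308],vel=.15); robot.pause(.2)
o=robot.observe();print(o["time"],o["tool_pos"],o["gripper_width"],o["gripper_force"],o["ft_force"])
t=robot.grab_frame("top");s=robot.grab_frame("side")
cv2.imwrite("pics/side3.png",s)
```

```text
16.5917 [ 0.48736031 -0.34614806  0.14835303] 0.03174265776354423 59.66691166162491 [1.1384478  0.22404709 4.20107438]
18.675 [ 0.48695316 -0.34573146  0.30685572] 0.03196772815415911 59.36299413442612 [ 0.02135191  0.80969721 -1.17629644]
```

View pics/side3.png

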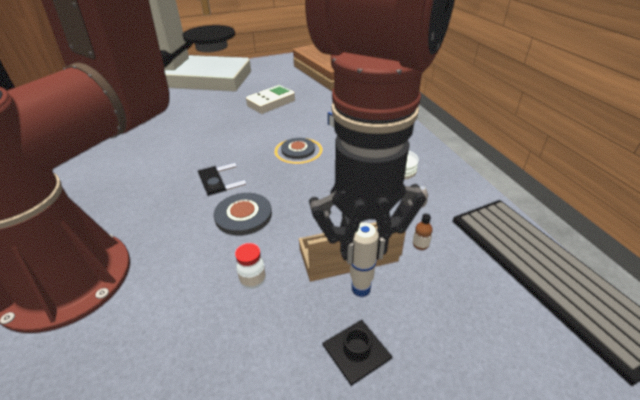

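The scope is held clear of the holder, with its top dot at (365,230) and its nose at (361,290). I carry it over, stop high, and check the tilt and nose offset.

```bash
cat >> h.py <<'E'
def scope(box):
    im=robot.grab_frame("side"); b=sorted(blobs(im,(100,100,30),(128,255,255),box,8),key=lambda a:a[0][1])
    return im,b
E
python3 - <<'E'
from h import *
s=cv2.imread("pics/side3.png")
for c,st in blobs(s,(100,100,30),(128,255,255),(340,220,390,305),5): print(c,st,[pt("side",c,z).round(4) for z in(.285,.229,.180)])
print("nose tip bottom")
T=[.5795,.293]
robot.line_to([*T,.306],vel=.25)
robot.line_to([*T,.20],vel=.12); robot.pause(.2)
o=robot.observe();print(o["time"],o["tool_pos"],o["gripper_width"],o["gripper_force"])
im,b=scope((265,70,335,170))
dz=o["tool_pos"][2]-.1484+.010
for c,st in b: print(c,st,[pt("side",c,dz+h).round(4) for h in(.116,.060,.011)])
cv2.imwrite("pics/v4.png",cv2.resize(im[40:190,200:400],(800,600),interpolation=cv2.INTER_CUBIC))
E
```

```text
[364.7 228.9] [361, 227, 8, 5, 34] [array([ 0.4865, -0.3455,  0.285 ]), array([ 0.5136, -0.2934,  0.229 ]), array([ 0.5373, -0.2478,  0.18  ])]
[360.7 291.7] [353, 287, 17, 9, 85] [array([ 0.444, -0.429,  0.285]), array([ 0.4638, -0.391 ,  0.229 ]), array([ 0.4812, -0.3579,  0.18  ])]
nose tip bottom
22.7417 [0.57991047 0.29308419 0.20087375] 0.031689781305484915 59.382702112197876
[331.5 114.2] [329, 113, 6, 4, 12] [array([0.6277, 0.1409, 0.1785]), array([0.6663, 0.2429, 0.1225]), array([0.7001, 0.3322, 0.0735])]
[296.8 130.3] [293, 129, 8, 4, 20] [array([0.5281, 0.0973, 0.1785]), array([0.5539, 0.1937, 0.1225]), array([0.5765, 0.2781, 0.0735])]
```

View pics/v4.png

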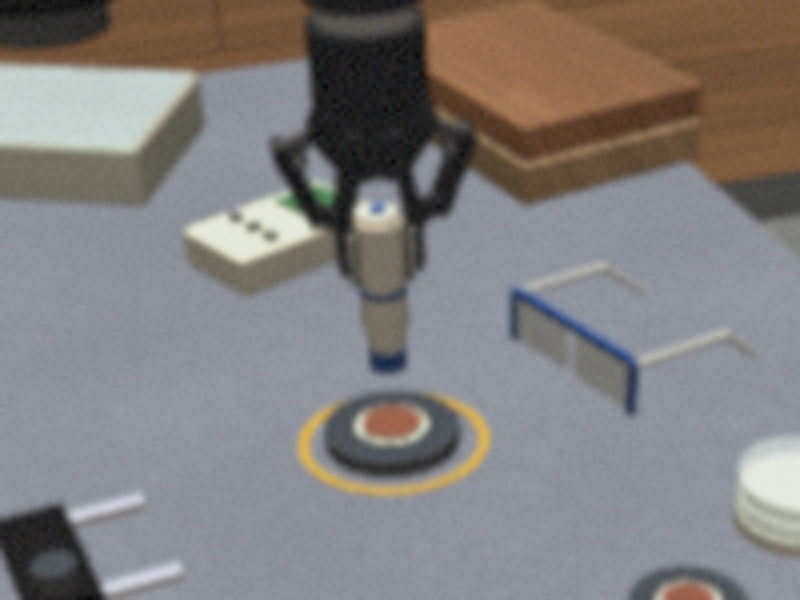

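The side view shows the scope upright, its nose at px (297,131) directly above the specimen at (297,145). I lower it to a 12 mm gap.

Run:
```python
from h import *
robot.line_to([.5795,.293,.1664],vel=.04); robot.pause(.5)
o=robot.observe();print(o["time"],o["tool_pos"],o["gripper_width"],o["gripper_force"],o["ft_force"])
im,b=scope((275,90,325,170))
d=o["tool_pos"][2]-.1384
for c,st in b: print(c,st,pt("side",c,d+.011).round(4))
t=robot.grab_frame("top")
print([(c,st,pt("side",c,.017)) for c,st in blobs(im,*RED,(275,125,325,170),5)])
cv2.imwrite("pics/v5.png",cv2.resize(im[90:180,240:360],(800,600),interpolation=cv2.INTER_CUBIC))
```

```text
24.2833 [0.57952531 0.29297821 0.1664407 ] 0.03188652036218355 59.3832466006279 [-0.15013829  0.08256679 -1.18057701]
[297.1 140.8] [293, 140, 9, 3, 20] [0.5758 0.2797 0.039 ]
[(array([297.5, 145.7]), [292, 143, 12, 6, 56], array([0.57846379, 0.28886364, 0.017     ]))]
```

View pics/v5.png

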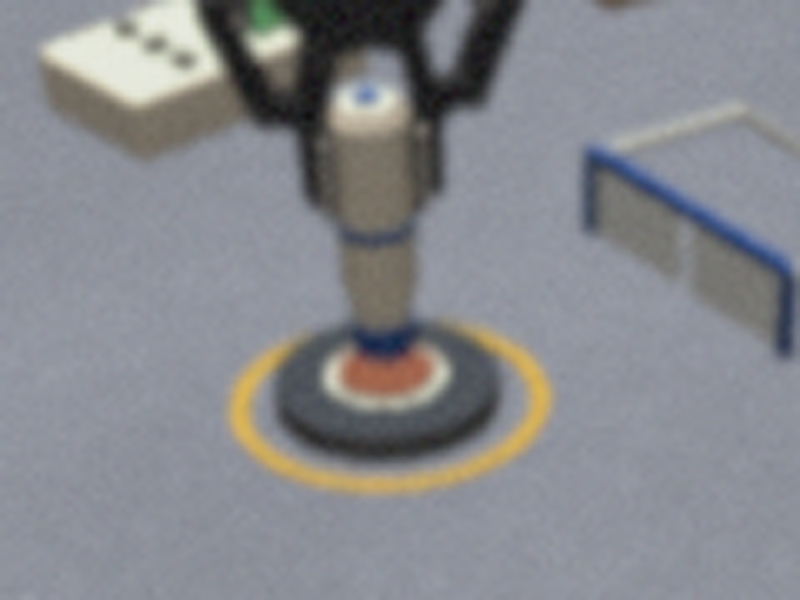

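The nose hangs about 11 mm above the specimen and is centred on it, with nothing touching. I hand the job in.

```bash
python3 -c "
from plant import robot
print(robot.job_done())"
```

```text
the job is handed in; nothing more can be done
None
```

I handed the job in at about 24 s of the 69 s allowed; no verdict was returned. By the camera measurements, the carrier is centred in the ring to about 2 mm, and the microscope is held upright and still, centred about 11 mm above the specimen.

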